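# Seat the reference flask in the sprung cradle for calibration

## Task

Prepare the calibration stand: first turn its red-gripped lever until it lines up with the green pointer, and leave it there. Then lift the round amber flask out of its grey parking ring, set it upright in the blue sprung ring and gently press it down until the ring is fully down on its aluminium collar. Finish while still holding the flask pressed down, and leave the other things on the bench where they are.

Things in the scene. Friction and masses are not known exactly. Their poses are not given: they have to be found in the camera images.
- stand: calibration stand, fixed: grey foot plate 110 x 240 x 12 mm. Origin at the centre of the plate's underside on the bench, z up, y along the plate's long side. The sprung cradle is on the plate's centreline at y = +65 mm, the lever console at y = -65 mm (its black half-round cheeks are 64 mm wide along y and reach 68 mm above the bench). The cradle's aluminium collar is 68 mm across, its top 36 mm above the bench.
- ring_top (a point): centre of the top face of the blue sprung ring: outside diameter 68 mm, hole 36 mm, 6 mm thick, 56 mm above the bench when free. It moves only straight down, 14 mm, until it lies on the collar. The flask's ball sits in the hole, the ball's centre then 17 mm above this point.
- ring (a joint): how far the sprung ring is pressed down, in m: 0 free, 0.014 fully down on the collar. The spring pushes back with about 4 N at the start and 11 N fully down, so the flask's weight alone does not move it.
- lever (a joint): angle of the lever in rad: 0 upright, positive leaning to the stand's +x; range -0.8 to 0.8. Stiff enough to stay where it is left (under 2 N at the grip moves it).
- lever_grip (a point): centre of the lever's red grip, a round cross-bar 18 mm thick and 26 mm long that lies along the stand's y, 70 mm from the pivot. Its z axis points from the pivot along the lever to the grip.
- lever_pivot (a point): the lever's hinge: on the hinge axis (the stand's y) at the lever, 30 mm above the bench
- pointer (a joint): angle of the green pointer in rad, same pivot, zero and sense as the lever: the angle that the lever shall get. The pointer stays as it is.
- pointer_tip (a point): outer end of the green pointer on the right-hand (-y) cheek of the console, 40.5 mm from the hinge axis and 22.5 mm to the -y side of the lever. Its z axis points from the hinge axis to the tip.
- rest: grey parking ring, fixed: 80 mm square foot, ring 68 mm across with a 36 mm hole, 30 mm high. Origin at the centre of its underside on the bench.
- flask: round sealed amber flask with a white cap, 98 mm high, 0.1 to 0.2 kg, z up along its neck. Origin at the bottom of its brass foot (18 mm thick, ends 7 mm below the ball). Ball 50 mm in diameter; neck and cap 26 mm in diameter, from 57 mm to 98 mm above the origin: take it there. It stands loosely in the parking ring at the start.
- flask_center (a point): centre of the flask's ball, 32 mm above the flask's origin; z along the neck
- spool: red solder spool, 60 mm across and 51 mm high, bystander; origin at the centre of its underside
- heat_sink: finned aluminium heatsink 36 x 50 x 23 mm, bystander; origin at the centre of its underside
- bottle: white solvent bottle with a red nozzle, 52 mm across and 128 mm high, bystander; origin at the centre of its underside
- blue_screwdriver: blue screwdriver 178 mm long, 20 mm thick, bystander lying near the front edge; origin at the centre of its underside
Not all that is in view belongs to the job. There is more than one size of the flask; the one meant has the size given above.

How it is judged (in metres and radians):
On the way, in this order (a step that is already met when the one before it is completed fails the run):
1. the lever stands at the green pointer, at rest (angle between the z axis of lever_grip and the z axis of pointer_tip, either way round below 0.1 rad and velocity of joint lever between -0.05 and 0.05 rad/s), for 0.3 s.
2. the flask is lifted clear of its parking ring (z of flask in the frame of rest above 0.045 m and contact force between flask and rest below 0.1 N), for 0.1 s.
3. the flask sits upright in the sprung ring and the ring is pressed down (horizontal distance between flask_center and ring_top below 0.005 m and angle between flask's own z axis and vertical below 0.2 rad and value of joint ring above 0.011 m), for 0.3 s.
At the end, for the whole second after the job is handed in: Gripper (over 2 N) holds the flask still, pressing the ring (over 4 N) at least 11 of its 14 mm down; ball within 5 mm of the ring's centre and its centre 12 to 21 mm above the ring; flask within 0.2 rad of upright; lever within 0.1 rad of the green pointer (all of step 3 and z of flask_center in the frame of ring_top between 0.012 and 0.021 m and contact force between the fingers and flask above 2 N and contact force between flask and stand above 4 N and linear speed of flask below 0.03 m/s and angle between the z axis of lever_grip and the z axis of pointer_tip, either way round below 0.1 rad); the arm keeps its last pose, push and grip.
It fails at once if the flask is pushed against the stand with more than 50 N (contact force between flask and stand above 50 N).
It fails at once if the flask is tipped over (angle between flask's own z axis and vertical above 0.9 rad).
It fails at once if a bystander (spool, heatsink, bottle, blue screwdriver) is moved more than 30 mm (distance of any of spool, heat_sink, bottle, blue_screwdriver from where it was at the start of the episode above 0.03 m).
It also fails if it takes over 48 s, if anything falls off the work surface, if the arm or the gripper's body presses on something with over 40 N, if the wrist force passes 120 N, or if a joint passes its speed limit or range.

## Robot

A 6-joint arm with a two-finger parallel gripper is mounted at the origin on a cart in front of the work surface, level with it; the furniture and walls round the work are solid. World frame = base frame: x ahead of the robot, y to its left, z up, the work surface at z = 0. Lengths are in m, angles in degrees, forces in N, time in s.
With the tool pointing down it reaches from about 0.425 to 1.125 m from the base axis. Payload 14.9 kg.
Tool frame: the origin (TCP) lies between the finger pads; the fingertips stand 8 mm ahead of it and the grasp point (between the pads) lies 11 mm behind it; z points along the fingers, y is the direction in which the jaws open and shut (so a half turn about z gives the same grasp; the last joint's range is limited). The gripper opens to 91 mm and grips with 3 to 60 N. Pads are 32 mm wide; open, the fingers measure 118 mm over their backs; the gripper's body (76 mm by 178 mm) begins 60 mm behind the grasp point.
Start: joints at [70.17, 21.709, 99.362, -0, 58.929, -1.908], TCP at [0.215, 0.666, 0.222] pointing down, gripper open.
Joint ranges: [-158.91, 158.91], [-42.39, 125.64], [0.06, 152.35], [-60.88, 240.88], [17.5, 164.5], [-176.32, 176.32]. Speed limits (degrees/s): [108.29, 108.29, 136.94, 180, 180, 180].

## Interface

Orientations are given as a 3x3 rotation matrix whose columns are the frame's x, y, z axes.
In Python, from cell import manip, vision gives the robot as it stands. The module is installed in compiled form; this text tells all that it offers.
- The arm moves only by the shell command python3 -m handwheel 'ROWS'. ROWS is JSON, a list that holds one entry, the list of rows, each a list of 7 numbers: the shift along the world's x, y, z in cm, then the turn, a rotation vector about the world's x, y, z in degrees, then the closure, from 0 (fully open) to 1 (shut). In form: [[[x, y, z, wx, wy, wz, gripper], ...]]. A call has 1 to 20 rows; each row is the pose to reach, as a shift and turn from the pose commanded when the call began; what a row does not reach only later rows make up. A row lasts 1/10 s, in which the tool goes at most 50 mm and 8.59 degrees, less where a joint would pass 70% of its speed; a pose out of reach is approached as far as the arm can. A call with a gripper value outside its range is refused whole. The fingers move at their own pace and stop on an object; the grip force is fixed at half the most. Time passes only in rows, so rows that repeat a pose let the fingers close. It gives the time, the measured TCP pose, the force and the opening at its end, in the units of the state.
- manip.get_state(): the state, without advancing time (a new reading comes with each control period).
- vision.grab_frame(name): name is "side" or "top"; returns a dict with "frame" (420x560x3 uint8, red, green, blue), "fx", "fy", "cx", "cy" (pixels), "rvec" (rotation vector, rad) and "tvec" (3), from world to camera coordinates, as OpenCV has them. Camera axes: x right, y down, z forward; pixel columns grow to the right and rows downward; lengths in m; the calibration is good to about 2 mm. A picture is of the moment at which its call begins. There is no depth.
- manip.sign_off(): hands the job in, once; it reports no verdict.
The state is a dict: "time": time; "joint_positions": joint angles; "qvel": joint speeds; "joint_torque": joint torques, N m; "tcp_pos": TCP position; "tool_rot": TCP orientation; "ft_force": force on the tool from outside, world axes, zero at the start; "wrist_torque": the same for the moment, N m; "finger_gap": opening from 0.0 (shut) to 1.0 (fully open).
Only numpy, scipy, OpenCV 4.12 (cv2) and the standard library are available. Lean on these libraries where they do the work, as an engineer would, in place of code of your own. Each camera call takes 0.05 s, during which the arm holds its last target.

## Working session

There is one attempt and no reset: what is moved stays moved. The work goes in short steps, Python scripts to look and compute and a shell command to move; the robot and the scene stay as the last step left them, time stands still between calls to the robot, and variables do not carry over. Pictures are saved under pics/ and viewed, and the job is handed in when it is done.

```bash
mkdir -p pics
cat > h.py <<'E'
import numpy as np, cv2
from cell import manip, vision
def grab(n,fn=None):
    f=vision.grab_frame(n)
    if fn: cv2.imwrite('pics/'+fn,f['frame'][:,:,::-1])
    return f
def cam(f):
    R=cv2.Rodrigues(np.array(f['rvec'],float))[0]; t=np.array(f['tvec'],float).ravel()
    return R,t,np.array([[f['fx'],0,f['cx']],[0,f['fy'],f['cy']],[0,0,1.]])
def ray(f,u,v):
    R,t,K=cam(f); d=R.T@np.linalg.inv(K)@np.array([u,v,1.]); return -R.T@t,d/np.linalg.norm(d)
def onz(f,u,v,z):
    c,d=ray(f,u,v); return c+d*(z-c[2])/d[2]
def tri(f,p,g,q):
    c,d=ray(f,*p); e,h=ray(g,*q)
    s=np.linalg.lstsq(np.stack([d,-h],1),e-c,rcond=None)[0]
    a,b=c+s[0]*d,e+s[1]*h; return (a+b)/2,np.linalg.norm(a-b)
def proj(f,P):
    R,t,K=cam(f); return cv2.projectPoints(np.array(P,float).reshape(-1,3),np.array(f['rvec'],float),np.array(f['tvec'],float),K,None)[0].reshape(-1,2)
E
python3 - <<'E'
from h import *
np.set_printoptions(precision=3,suppress=True)
import pickle
d={}
for n in('top','side'):
    f=grab(n,n+'0.png');R,t,K=cam(f);print(n,-R.T@t,R[2],f['fx']);d[n]=f
pickle.dump(d,open('f0.pkl','wb'))
print(manip.get_state())
E
```

```text
top [0.304 0.003 1.343] [ 0.125 -0.012 -0.992] 486.8230075286047
side [-0.048  0.908  0.915] [ 0.384 -0.691 -0.613] 483.71547228270583
{'time': 0.1, 'joint_positions': array([70.17 , 21.737, 99.391,  0.   , 58.929, -1.907]), 'qvel': array([-0.054, -0.008,  0.026,  0.036,  0.036, -0.056]), 'joint_torque': array([ -0.001, -76.504, -43.53 ,   0.065,   0.04 ,  -0.   ]), 'tcp_pos': array([0.215, 0.666, 0.221]), 'tool_rot': array([[-0.951,  0.308, -0.   ],
       [ 0.308,  0.951, -0.001],
       [ 0.   , -0.001, -1.   ]]), 'ft_force': array([ 0.494,  0.628, -0.194]), 'wrist_torque': array([ 0.03 , -0.014,  0.053]), 'finger_gap': 1.0001174207454153}
```

```bash
sleep 1
```

```text
(no output)
```

View pics/top0.png

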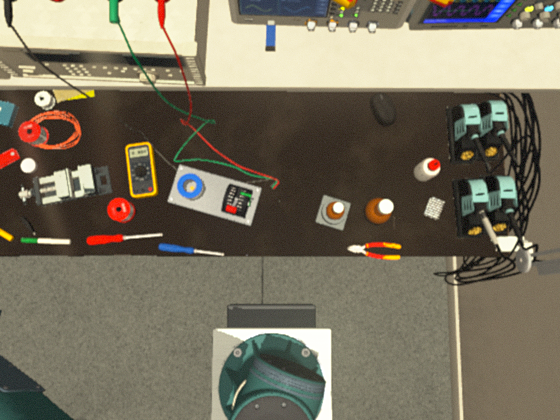

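View pics/side0.png

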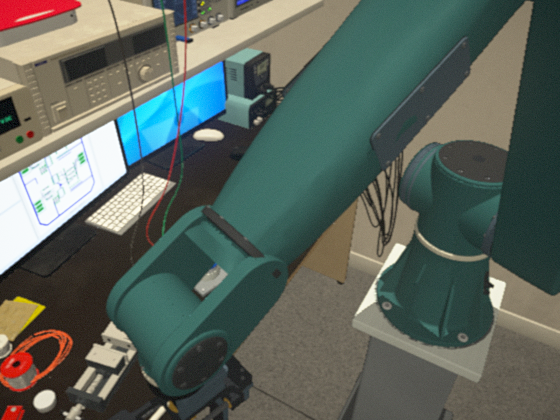

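The top view shows the stand at about (215,195), with the blue ring at (188,187) and the lever at (237,200). The flask is in its parking ring at (335,210), with a bigger flask beside it at (380,208). The arm blocks the side view. I'll zoom in on the top view.

Run:
```python
from h import *
import pickle
f=pickle.load(open('f0.pkl','rb'))['top']
im=f['frame'][:,:,::-1]
a=cv2.resize(im[155:230,155:270],None,fx=6.9,fy=6.9,interpolation=cv2.INTER_CUBIC);cv2.imwrite('pics/c1.png',a)
a=cv2.resize(im[150:265,300:455],None,fx=5,fy=5,interpolation=cv2.INTER_CUBIC);cv2.imwrite('pics/c2.png',a)
```

```text
(no output)
```

View pics/c1.png

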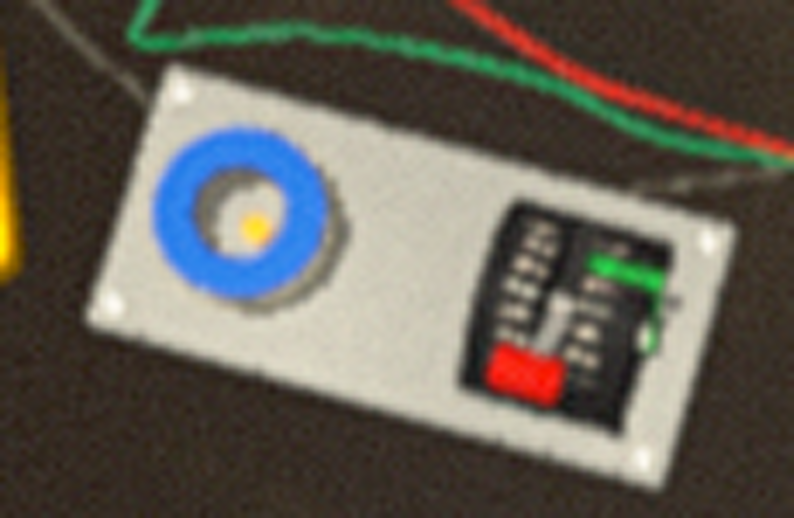

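View pics/c2.png

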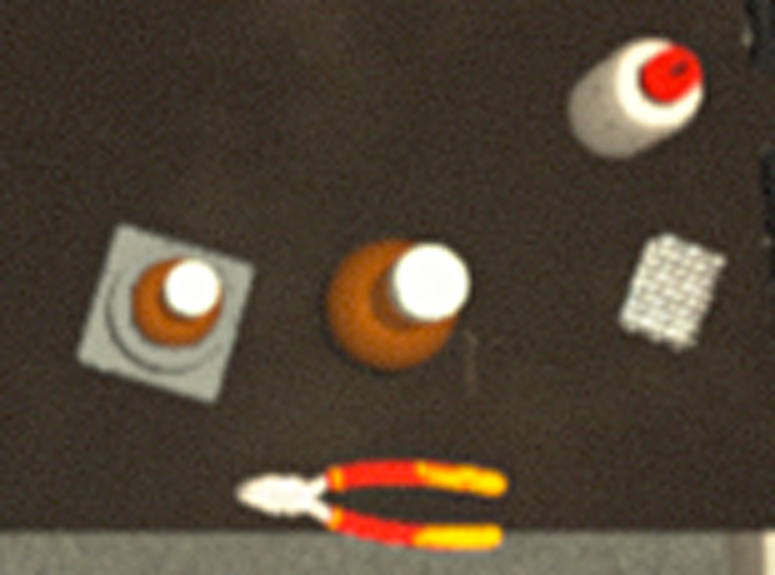

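The crop shows the lever's red grip leaning to image-down (−x) and the green pointer leaning to image-up (+x). I'll measure both now.

```bash
cat > m.py <<'E'
from h import *
from scipy.optimize import least_squares
np.set_printoptions(precision=4,suppress=True)
def cen(m,box):
    k=np.zeros_like(m);x0,y0,x1,y1=box;k[y0:y1,x0:x1]=m[y0:y1,x0:x1]
    n,l,s,c=cv2.connectedComponentsWithStats(k.astype(np.uint8));
    i=1+np.argmax(s[1:,4]);return c[i],s[i],(l==i)
def hsv(f): return cv2.cvtColor(f['frame'],cv2.COLOR_RGB2HSV).astype(int)
E
cat > meas.py <<'E'
from m import *
import pickle
f=pickle.load(open('f0.pkl','rb'))['top']
h=hsv(f);H,S,V=h[...,0],h[...,1],h[...,2]
blue=(H>100)&(H<125)&(S>120)&(V>120)
c,s,l=cen(blue,(160,160,215,215)); 
cn=cv2.findContours(l.astype(np.uint8),cv2.RETR_EXTERNAL,cv2.CHAIN_APPROX_NONE)[0][0]
e=cv2.fitEllipse(cn);print('ring',c,e); ring=onz(f,*e[0],.056);print(ring)
pl=(S<60)&(V>120)
c,s,l=cen(pl,(155,155,270,230));cn=cv2.findContours(l.astype(np.uint8),cv2.RETR_EXTERNAL,cv2.CHAIN_APPROX_NONE)[0]
cn=max(cn,key=cv2.contourArea);r=cv2.minAreaRect(cn);b=cv2.boxPoints(r);B=np.array([onz(f,*p,.012) for p in b]);print(B,[np.linalg.norm(B[i]-B[i-1]) for i in range(4)])
ctr=B.mean(0);Lg=max([B[i]-B[i-1] for i in range(4)],key=np.linalg.norm);Lg*=np.sign(Lg[1]);ydir=Lg/np.linalg.norm(Lg);
print('ctr',ctr,'yaw',np.degrees(np.arctan2(-ydir[0],ydir[1])))
print('ring from plate',ctr+ydir*.065)
y2=ring-ctr;y2[2]=0;print(np.linalg.norm(y2),'yaw2',np.degrees(np.arctan2(-y2[0],y2[1])))
xd=np.array([ydir[1],-ydir[0],0])
piv=ctr-.065*ydir;piv[2]=.03;print('piv',piv)
red=((H<8)|(H>172))&(S>150)&(V>120);c,s,_=cen(red,(220,190,245,222));print('grip px',c,s)
g=least_squares(lambda p:proj(f,piv+.07*(np.sin(p[0])*xd+np.cos(p[0])*np.array([0,0,1]))+p[1]*ydir)[0]-c,[-.4,0]).x;print('lever',g)
print('grip',piv+.07*(np.sin(g[0])*xd+np.cos(g[0])*np.array([0,0,1])))
gr=(H>50)&(H<80)&(S>120)&(V>80);c,s,l=cen(gr,(238,185,253,200));print('green',c,s)
for t in np.arange(-.2,.81,.1):
    q=[piv-.0225*ydir+r*(np.sin(t)*xd+np.cos(t)*np.array([0,0,1])) for r in(.02,.0405)]
    print(round(t,2),proj(f,q).ravel())
vs,us=np.nonzero(l);print(sorted(zip(vs,us)))
amb=(H>5)&(H<20)&(S>150)&(V>60);c,s,_=cen(amb,(318,195,352,225));print('amber',c,s)
wh=(S<50)&(V>200);c,s,l=cen(wh,(325,195,352,220));print('cap',c,s,onz(f,*c,.113))
E
python3 meas.py
```

```text
ring [189.1692 185.2769] ((189.24447631835938, 185.34371948242188), (23.053102493286133, 24.084964752197266), 77.84383392333984)
[0.5297 0.2199 0.056 ]
[[0.4918 0.2882 0.012 ]
 [0.5998 0.2609 0.012 ]
 [0.5331 0.0278 0.012 ]
 [0.4262 0.0573 0.012 ]] [np.float64(0.24002281405644615), np.float64(0.11142609296049646), np.float64(0.24250150793033357), np.float64(0.11093275567310765)]
ctr [0.5127 0.1586 0.012 ] yaw -15.958297407127773
ring from plate [0.5306 0.2211 0.012 ]
0.0636242593049955 yaw2 -15.481499144957933
piv [0.4949 0.0961 0.03  ]
grip px [230.7917 208.8472] [225 205  12   9  72]
lever [-0.5055 -0.0002]
grip [0.4623 0.1054 0.0912]
green [245.4    194.0286] [240 192  11   6  35]
-0.2 [243.225  202.444  242.3659 202.8573]
-0.1 [243.4286 201.7267 242.7848 201.3816]
0.0 [243.6385 201.0127 243.2167 199.9131]
0.1 [243.8523 200.3096 243.6566 198.4677]
0.2 [244.0679 199.6246 244.0999 197.0612]
0.3 [244.2829 198.9649 244.5416 195.7089]
0.4 [244.4952 198.3373 244.977  194.4251]
0.5 [244.7025 197.7482 245.4014 193.2235]
0.6 [244.9027 197.2037 245.8103 192.1166]
0.7 [245.0938 196.7092 246.
[... 597 characters left out ...]
4)), (np.int64(194), np.int64(245)), (np.int64(194), np.int64(246)), (np.int64(194), np.int64(247)), (np.int64(194), np.int64(248)), (np.int64(194), np.int64(249)), (np.int64(194), np.int64(250)), (np.int64(195), np.int64(244)), (np.int64(195), np.int64(245)), (np.int64(195), np.int64(246)), (np.int64(195), np.int64(247)), (np.int64(195), np.int64(248)), (np.int64(195), np.int64(249)), (np.int64(195), np.int64(250)), (np.int64(196), np.int64(247)), (np.int64(196), np.int64(248)), (np.int64(196), np.int64(249)), (np.int64(196), np.int64(250)), (np.int64(197), np.int64(249))]
amber [332.7008 212.0236] [327 202  17  17 127]
cap [338.012  207.0482] [333 202  11  11  83] [ 0.4648 -0.1699  0.113 ]
```

```bash
python3 -m handwheel '[[[1.5,-3.5,0,0,0,-5.5,0],[3.1,-7,0,0,0,-11,0],[4.6,-10.5,0,0,0,-16.5,0],[6.2,-14,0,0,0,-22,0],[7.7,-17.5,0,0,0,-27.5,0],[9.3,-21,0,0,0,-33,0],[10.8,-24.5,0,0,0,-38.5,0],[12.4,-28,0,0,0,-44,0],[13.9,-31.5,0,0,0,-49.5,0],[15.4,-35,0,0,0,-55,0],[17,-38.5,0,0,0,-60.5,0],[18.5,-42,0,0,0,-66,0],[20.1,-45.5,0,0,0,-71.5,0],[21.6,-49,0,0,0,-77,0],[23.2,-52.5,0,0,0,-82.5,0],[24.7,-56,0,0,0,-88,0],[24.7,-56,0,0,0,-88,0],[24.7,-56,0,0,0,-88,0]]]'
python3 - <<'E'
from h import *
grab('side','side1.png');grab('top','top1.png')
E
```

```text
time: 1.9
tcp_pos: [0.4623, 0.1055, 0.2217]
tool_rot: [[0.275, 0.961, -0.001], [0.961, -0.275, 0.0], [-0.0, -0.001, -1.0]]
ft_force: [-0.4, 0.4, 0.2]
finger_gap: 1.002
```

View pics/side1.png

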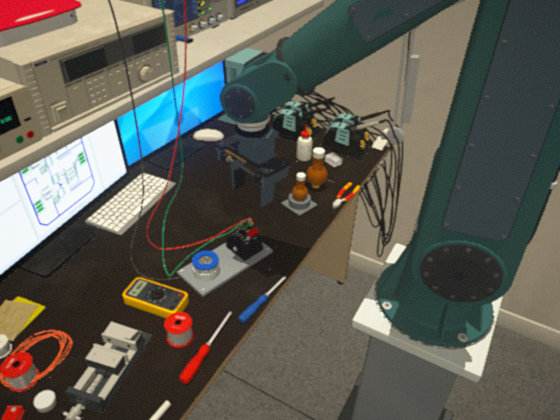

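View pics/top1.png

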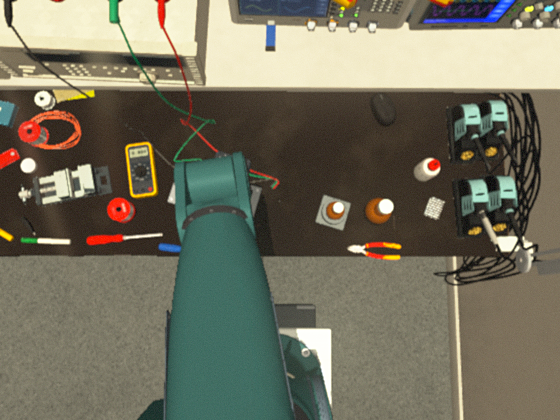

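The side view is now clear: ring at (206,262), lever at (245,237), flask at (300,192). I'll cross-check the positions using both views.

Run:
```python
from m import *
import pickle
g=grab('side');f=pickle.load(open('f0.pkl','rb'))['top'];pickle.dump(g,open('g1.pkl','wb'))
im=g['frame'][:,:,::-1]
cv2.imwrite('pics/s1.png',cv2.resize(im[205:285,180:280],None,fx=7,fy=7,interpolation=cv2.INTER_CUBIC))
cv2.imwrite('pics/s2.png',cv2.resize(im[140:225,270:370],None,fx=7,fy=7,interpolation=cv2.INTER_CUBIC))
h=hsv(g);H,S,V=h[...,0],h[...,1],h[...,2]
blue=(H>100)&(H<125)&(S>120)&(V>120);c,s,l=cen(blue,(185,240,228,285));cn=cv2.findContours(l.astype(np.uint8),cv2.RETR_EXTERNAL,cv2.CHAIN_APPROX_NONE)[0][0];print('ring',c,s,cv2.fitEllipse(cn),'pred',proj(g,[.5297,.2199,.056]))
red=((H<8)|(H>172))&(S>150)&(V>100);c,s,_=cen(red,(232,222,262,250));print('grip',c,s,'pred',proj(g,[.4623,.1054,.0912]))
print(tri(f,(230.79,208.85),g,c))
gr=(H>50)&(H<80)&(S>120)&(V>60);
try: c,s,_=cen(gr,(240,225,258,245));print('green',c,s)
except Exception as e:print(e)
wh=(S<60)&(V>170);c,s,_=cen(wh,(290,165,310,190));print('cap',c,s,tri(f,(338.01,207.05),g,c))
amb=(H>3)&(H<20)&(S>120)&(V>50);c,s,_=cen(amb,(285,170,312,215));print('amber',c,s)
print('pred cap top,mid/ball',proj(g,[[.4648,-.1699,.113],[.4648,-.1699,.047]]),proj(f,[[.4648,-.1699,.113],[.4648,-.1699,.047]]))
h=hsv(f);S,V=h[...,1],h[...,2]
m=(S<60)&(V>85);c,s,l=cen(m,(312,190,355,235));cn=max(cv2.findContours(l.astype(np.uint8),cv2.RETR_EXTERNAL,cv2.CHAIN_APPROX_NONE)[0],key=cv2.contourArea)
r=cv2.minAreaRect(cn);print(r,onz(f,*r[0],.01))
```

```text
ring [204.8426 259.7738] [192 250  27  20 305] ((204.8354034423828, 259.78265380859375), (18.56492042541504, 25.81557846069336), 84.6223373413086) pred [[206.1509 258.2563]]
grip [252.0984 231.9016] [247 228  11   9  61] pred [[252.6895 231.4685]]
(array([0.4631, 0.1056, 0.0893]), np.float64(0.0014821798791907123))
green [246.7333 226.1333] [243 225   9   4  15]
cap [300.6429 174.9286] [297 172   9   7  42] (array([ 0.4662, -0.1704,  0.1073]), np.float64(0.0012866549669216358))
amber [299.642 190.284] [291 180  18  21 257]
pred cap top,mid/ball [[301.2924 173.589 ]
 [300.1265 191.576 ]] [[338.0313 207.0632]
 [334.6388 210.2374]]
((332.654052734375, 212.12432861328125), (29.84971809387207, 29.555631637573242), 17.10272979736328) [ 0.4641 -0.1693  0.01  ]
```

View pics/s1.png

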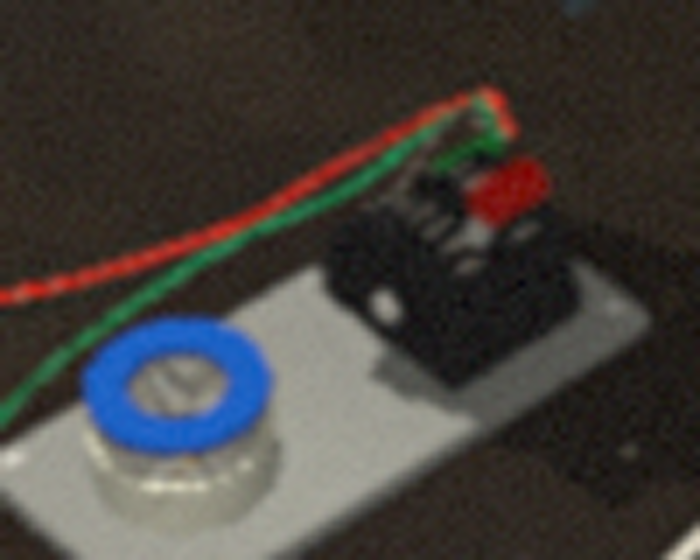

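View pics/s2.png

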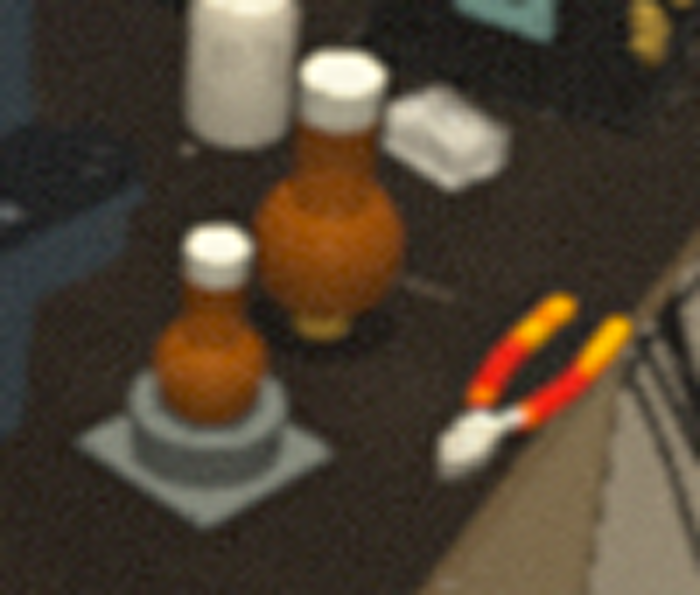

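```bash
python3 -m handwheel '[[[0,0,-3,0,0,0,0],[0,0,-6,0,0,0,0],[0,0,-9,0,0,0,0.3],[0,0,-11.5,0,0,0,0.5],[0,0,-13,0,0,0,0.5],[0,0,-13,0,0,0,0.6],[0,0,-13,0,0,0,1],[0,0,-13,0,0,0,1],[0,0,-13,0,0,0,1],[0,0,-13,0,0,0,1],[0,0,-13,0,0,0,1]]]'
python3 - <<'E'
from h import *
f=grab('side')
cv2.imwrite('pics/s3.png',cv2.resize(f['frame'][195:285,180:290,::-1],None,fx=6.5,fy=6.5,interpolation=cv2.INTER_CUBIC))
E
```

```text
time: 3.15
tcp_pos: [0.4626, 0.1061, 0.0923]
tool_rot: [[0.274, 0.962, 0.001], [0.962, -0.274, 0.0], [0.0, 0.001, -1.0]]
ft_force: [-0.1, -0.3, -0.3]
finger_gap: 0.243
```

View pics/s3.png

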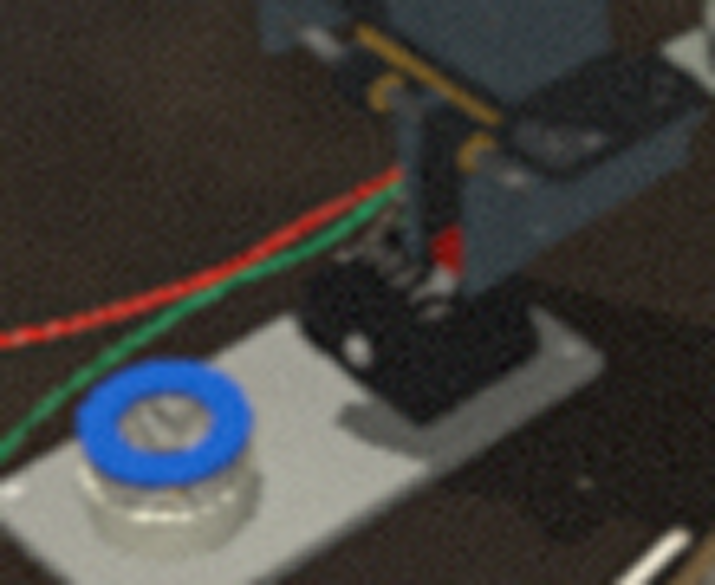

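The red grip is between the pads. I'll let them finish closing, then swing the lever along its arc.

```bash
python3 -m handwheel '[[[0,0,0,0,0,0,1],[0,0,0,0,0,0,1],[0.64,-0.18,0.32,0,0,0,1],[1.27,-0.36,0.56,0,0,0,1],[1.92,-0.55,0.73,0,0,0,1],[2.59,-0.74,0.84,0,0,0,1],[3.26,-0.93,0.87,0,0,0,1],[3.93,-1.12,0.84,0,0,0,1],[4.6,-1.31,0.73,0,0,0,1],[5.25,-1.5,0.56,0,0,0,1],[5.87,-1.68,0.32,0,0,0,1],[6.12,-1.75,0.2,0,0,0,1],[6.12,-1.75,0.2,0,0,0,1],[6.12,-1.75,0.2,0,0,0,1]]]'
```

```text
time: 4.6
tcp_pos: [0.5228, 0.0884, 0.0935]
tool_rot: [[0.274, 0.962, -0.001], [0.962, -0.274, -0.0], [-0.001, -0.001, -1.0]]
ft_force: [-4.7, -2.3, -3.2]
finger_gap: 0.188
```

```bash
python3 -m handwheel '[[[0,0,0,0,0,0,0.6],[0,0,0,0,0,0,0.3],[0,0,0,0,0,0,0.3],[0,0,2,0,0,0,0.3],[0,0,5,0,0,0,0.2],[0,0,9,0,0,0,0],[-0.8,-3.5,12,0,0,0,0],[-1.6,-7,12.6,0,0,0,0],[-2.4,-10.5,12.6,0,0,0,0],[-3.2,-14,12.6,0,0,0,0],[-4,-17.5,12.6,0,0,0,0],[-4.8,-21.2,12.6,0,0,0,0],[-5.4,-24,12.6,0,0,0,0],[-5.85,-25.8,12.6,0,0,0,0],[-5.85,-25.8,12.6,0,0,0,0],[-5.85,-25.8,12.6,0,0,0,0]]]'
cat > lev.py <<'E'
from m import *
f=grab('top','top_l.png');g=grab('side','side_l.png')
cv2.imwrite('pics/l1.png',cv2.resize(f['frame'][155:230,155:270,::-1],None,fx=6.9,fy=6.9,interpolation=cv2.INTER_CUBIC))
cv2.imwrite('pics/l2.png',cv2.resize(g['frame'][205:285,180:280,::-1],None,fx=7,fy=7,interpolation=cv2.INTER_CUBIC))
h=hsv(f);H,S,V=h[...,0],h[...,1],h[...,2]
piv=np.array([.4949,.0961,.03]);ydir=np.array([.275,.9615,0]);xd=np.array([.9615,-.275,0]);zd=np.array([0,0,1])
red=((H<8)|(H>172))&(S>150)&(V>120);c,s,_=cen(red,(222,180,250,222));print('grip px',c,s)
P=lambda p:piv+.07*(np.sin(p[0])*xd+np.cos(p[0])*zd)+p[1]*ydir
print('lever',least_squares(lambda p:proj(f,P(p))[0]-c,[.4,0]).x)
gr=(H>50)&(H<80)&(S>120)&(V>80)
try:
  c,s,l=cen(gr,(238,185,253,200));print('green',c,s)
except Exception as e: print(e)
h=hsv(g);H,S,V=h[...,0],h[...,1],h[...,2]
red=((H<8)|(H>172))&(S>150)&(V>100);c,s,_=cen(red,(228,212,262,250));print('grip side',c,s)
print('lever side',least_squares(lambda p:proj(g,P(p))[0]-c,[.4,0]).x)
E
python3 lev.py
```

```text
time: 6.2
tcp_pos: [0.4652, -0.1694, 0.2201]
tool_rot: [[0.275, 0.961, 0.0], [0.961, -0.275, -0.0], [0.0, 0.0, -1.0]]
ft_force: [0.7, 0.2, -0.3]
finger_gap: 1.001
grip px [237.381 186.127] [232 182  11   9  63]
lever [0.4036 0.    ]
green [245.4167 194.0833] [240 192  11   6  36]
grip side [236.2745 220.5588] [228 215  19  15 102]
lever side [0.3601 0.0057]
```

```bash
sleep 1
```

```text
(no output)
```

View pics/l1.png

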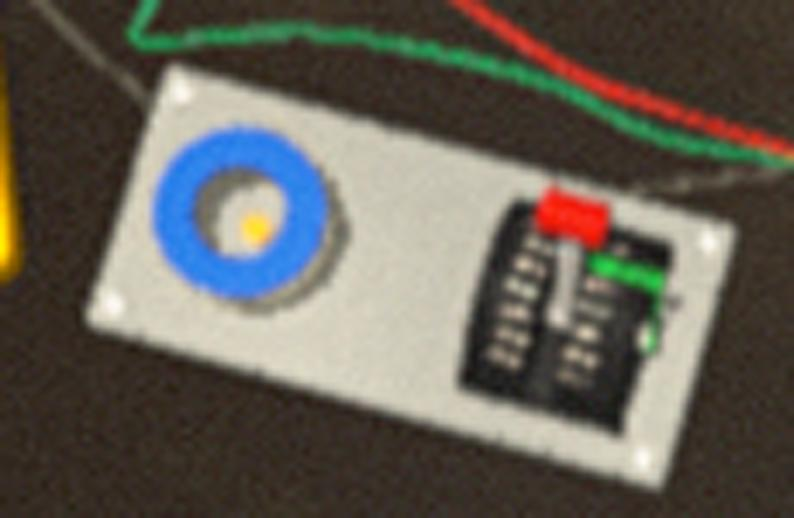

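View pics/l2.png

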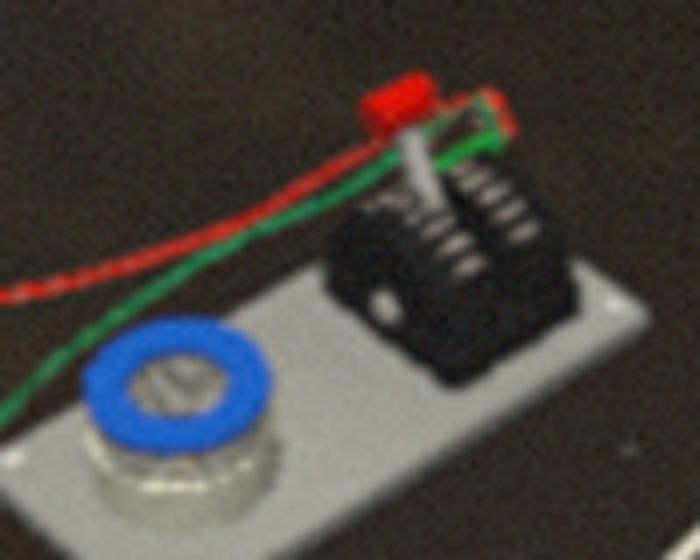

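The lever is now at about 0.40–0.43, and the pointer looks to be about 0.45. I'll refine the pointer angle from both views.

Run:
```python
from m import *
piv=np.array([.4949,.0961,.03]);ydir=np.array([.275,.9615,0]);xd=np.array([.9615,-.275,0]);zd=np.array([0,0,1])
f=grab('top');g=grab('side')
for n,F,box in(('top',f,(238,188,253,200)),('side',g,(240,218,256,232))):
    h=hsv(F);H,S,V=h[...,0],h[...,1],h[...,2]
    x0,y0,x1,y1=box;print(n,x0,y0)
    ex=F['frame'].astype(int);e=(ex[...,1]-np.maximum(ex[...,0],ex[...,2]))[y0:y1,x0:x1];print(e)
    for t in(.3,.35,.4,.45,.5,.55): print(t,proj(F,[piv-o*ydir+.0398*(np.sin(t)*xd+np.cos(t)*zd) for o in(.016,.0225,.029)]).ravel())
```

```text
top 238 188
[[-198 -204 -211 -205 -153  -48    6    1   -3   -3   -1   -4   -3   -4
    -3]
 [-122 -168 -201 -202 -117  -24   -1   -6    0   -5   -4   -3   -5   -7
     0]
 [ -30  -78 -136 -132  -62   -9   -5   -7    0   -8   -1    0   -2   -2
    -2]
 [  -1  -10  -16   -2   13   10   -5  -11   -8   -4   -9   -4   -3    1
    -6]
 [  -7    8   53   84   88   79   46   17   15    4    5   -2    0   -2
    -3]
 [  -8    5   64  109  132  133  101   77   81   53   43   28   22    3
    -5]
 [  -9   -2   27   78  107  112  105  110  109  100   94   77   77   20
    -8]
 [  -4  -11  -15   -5   19   38   59   80   98   98  109  123  110   34
    -6]
 [  -3   -9  -15  -15  -20  -14   -2   22   44   52   81  102  100   24
    -8]
 [  -5   -4  -10   -6   -9  -12  -11  -10   -9   -3   27   53   51    7
    -7]
 [  -5    1   -6    0   -4   -7   -8   -3   -7   -5   -1   30   47   10
     0]
 [  -5   -9   -5   -3    1   -4   -2   -3   -4   -4   -4   29   39    3
    -4]]
0.3 [242.1616 195.1319 244.5184 195.807  246.8758 196.4821]
0.35 [242.3781 194.4926 244.7334 195.1671 247.0892 195.8418]
0.4 [2
[... 1102 characters left out ...]
 -3   13   61   83   63   15   -7   -9   -7   -8   -5   -5   -5  -10
    -2   -3]
 [  -4    2   30   41   10   -9  -10   -8   -8   -6   -1   -5   -3   -5
    -6   -2]
 [  -3   -2   -3   -1   -7   -9   -6   -7   -8   -6   -3    1   -5    0
    -1   -4]
 [  -4   -4   -3   -1    2   -5   -5   -5   -7   -6   -2   -5   -5   -3
    -3   -5]]
0.3 [245.8286 227.1819 247.637  226.1249 249.4353 225.0738]
0.35 [245.3704 227.0283 247.178  225.9729 248.9756 224.9233]
0.4 [244.922  226.9073 246.7288 225.8535 248.5256 224.8054]
0.45 [244.4848 226.8193 246.2907 225.7669 248.0867 224.7203]
0.5 [244.0597 226.7644 245.8647 225.7134 247.6597 224.6682]
0.55 [243.6478 226.7425 245.4518 225.6928 247.2458 224.6489]
```

The pointer is at about 0.45 and the lever at about 0.40. That is in tolerance, but I'll nudge it about 3 mm for margin.

```bash
python3 -m handwheel '[[[0.8,3.5,0,0,0,0,0],[1.6,7,0,0,0,0,0],[2.4,10.5,0,0,0,0,0],[3.2,14,0,0,0,0,0.2],[4,17.5,0,0,0,0,0.4],[4.8,21.2,-2,0,0,0,0.4],[5.5,24,-5,0,0,0,0.4],[6.15,25.7,-8,0,0,0,0.4],[6.15,25.7,-11,0,0,0,0.4],[6.15,25.7,-12.7,0,0,0,0.4],[6.15,25.7,-12.7,0,0,0,0.6],[6.15,25.7,-12.7,0,0,0,1],[6.15,25.7,-12.7,0,0,0,1],[6.15,25.7,-12.7,0,0,0,1],[6.15,25.7,-12.7,0,0,0,1],[6.15,25.7,-12.7,0,0,0,1],[6.15,25.7,-12.7,0,0,0,1]]]'
python3 -m handwheel '[[[0,0,0,0,0,0,0.6],[0,0,0,0,0,0,0.3],[0,0,0,0,0,0,0.3],[0,0,2,0,0,0,0.3],[0,0,5,0,0,0,0.2],[0,0,9,0,0,0,0],[-0.8,-3.5,12,0,0,0,0],[-1.6,-7,12.6,0,0,0,0],[-2.4,-10.5,12.7,0,0,0,0],[-3.2,-14,12.7,0,0,0,0],[-4,-17.5,12.7,0,0,0,0],[-4.8,-21.2,12.7,0,0,0,0],[-5.4,-24,12.7,0,0,0,0],[-6.1,-25.7,12.7,0,0,0,0],[-6.1,-25.7,12.7,0,0,0,0],[-6.1,-25.7,12.7,0,0,0,0]]]'
python3 lev.py
```

```text
time: 8.1
tcp_pos: [0.5271, 0.0875, 0.0934]
tool_rot: [[0.274, 0.962, 0.001], [0.962, -0.274, 0.0], [0.0, 0.001, -1.0]]
ft_force: [0.3, -0.5, 5.1]
finger_gap: 0.19
time: 9.7
tcp_pos: [0.4655, -0.1693, 0.2198]
tool_rot: [[0.275, 0.961, -0.0], [0.961, -0.275, 0.0], [0.0, -0.0, -1.0]]
ft_force: [0.4, 0.9, 1.3]
finger_gap: 1.005
grip px [238.1045 184.3433] [233 180  11   9  67]
lever [ 0.4895 -0.0001]
green [245.2973 194.    ] [240 191  11   7  37]
grip side [235.4694 220.4898] [228 215  19  15  98]
lever side [0.4011 0.0063]
```

```bash
sleep 1
```

```text
(no output)
```

View pics/side_l.png

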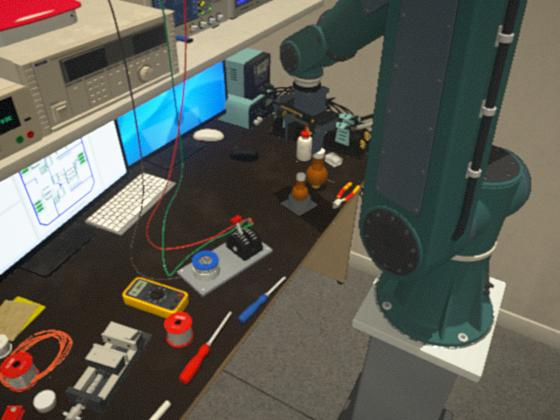

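The lever reads 0.49 from the top view against about 0.45 for the pointer, so that's good. Next is the flask: I'm already above it.

```bash
python3 -m handwheel '[[[0,-0.05,-3,0,0,0,0],[0,-0.05,-6,0,0,0,0],[0,-0.05,-9,0,0,0,0],[0,-0.05,-11.5,0,0,0,0.3],[0,-0.05,-13.3,0,0,0,0.5],[0,-0.05,-13.3,0,0,0,0.5],[0,-0.05,-13.3,0,0,0,0.6],[0,-0.05,-13.3,0,0,0,1],[0,-0.05,-13.3,0,0,0,1],[0,-0.05,-13.3,0,0,0,1],[0,-0.05,-13.3,0,0,0,1],[0,-0.05,-13.3,0,0,0,1]]]'
python3 -m handwheel '[[[0,0,0,0,0,0,1],[0,0,0,0,0,0,1],[0,0,1,0,0,0,1],[0,0,3,0,0,0,1],[0,0,5,0,0,0,1],[0,0,7,0,0,0,1],[0,0,8,0,0,0,1],[0,0,8,0,0,0,1],[0,0,8,0,0,0,1],[0,0,8,0,0,0,1]]]'
python3 - <<'E'
from h import *
f=grab('side')
cv2.imwrite('pics/s5.png',cv2.resize(f['frame'][110:230,250:370,::-1],None,fx=5,fy=5,interpolation=cv2.INTER_CUBIC))
E
```

```text
time: 11.0
tcp_pos: [0.4658, -0.1701, 0.0872]
tool_rot: [[0.274, 0.962, 0.001], [0.962, -0.274, -0.0], [-0.0, 0.001, -1.0]]
ft_force: [0.5, -0.0, 2.6]
finger_gap: 0.279
time: 12.0
tcp_pos: [0.465, -0.1697, 0.166]
tool_rot: [[0.274, 0.962, -0.001], [0.962, -0.274, 0.001], [0.0, -0.002, -1.0]]
ft_force: [0.3, 0.7, -1.1]
finger_gap: 0.278
```

```bash
sleep 1
```

```text
(no output)
```

View pics/s5.png

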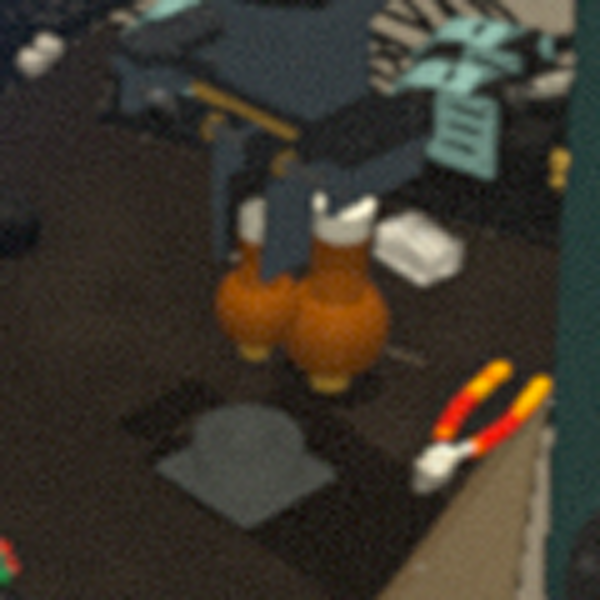

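```bash
python3 -m handwheel '[[[0,0,2.5,0,0,0,1],[0.3,1.5,5,0,0,0,1],[0.8,4.5,5,0,0,0,1],[1.3,8,5,0,0,0,1],[1.9,11.5,5,0,0,0,1],[2.5,15,5,0,0,0,1],[3.1,18.5,5,0,0,0,1],[3.7,22,5,0,0,0,1],[4.2,25.5,5,0,0,0,1],[4.8,29,5,0,0,0,1],[5.4,32.5,5,0,0,0,1],[5.9,35.5,5,0,0,0,1],[6.3,38,5,0,0,0,1],[6.5,39,5,0,0,0,1],[6.5,39,5,0,0,0,1],[6.5,39,4,0,0,0,1],[6.5,39,3,0,0,0,1],[6.5,39,3,0,0,0,1]]]'
python3 - <<'E'
from m import *
f=grab('side')
print(proj(f,[.5303,.2205,.056]))
cv2.imwrite('pics/s6.png',cv2.resize(f['frame'][170:290,150:290,::-1],None,fx=5,fy=5,interpolation=cv2.INTER_CUBIC))
h=hsv(f);H,S,V=h[...,0],h[...,1],h[...,2]
amb=(H>3)&(H<20)&(S>120)&(V>50);c,s,_=cen(amb,(170,180,250,275));print('amber',c,s)
t=manip.get_state()['tcp_pos'];print(t,proj(f,t-[0,0,.04]))
blue=(H>100)&(H<125)&(S>120)&(V>120);print(cen(blue,(185,235,228,285))[:2])
E
```

```text
time: 13.85
tcp_pos: [0.5295, 0.2188, 0.1949]
tool_rot: [[0.275, 0.961, -0.003], [0.961, -0.275, -0.001], [-0.002, -0.002, -1.0]]
ft_force: [-0.8, 0.4, -0.7]
finger_gap: 0.276
[[205.8167 258.3123]]
amber [203.1771 230.2969] [192 215  27  30 384]
[0.53   0.2191 0.1958] [[203.4892 228.0149]]
(array([208.5, 255. ]), array([208, 255,   2,   1,   2], dtype=int32))
```

```bash
sleep 1
```

```text
(no output)
```

View pics/s6.png

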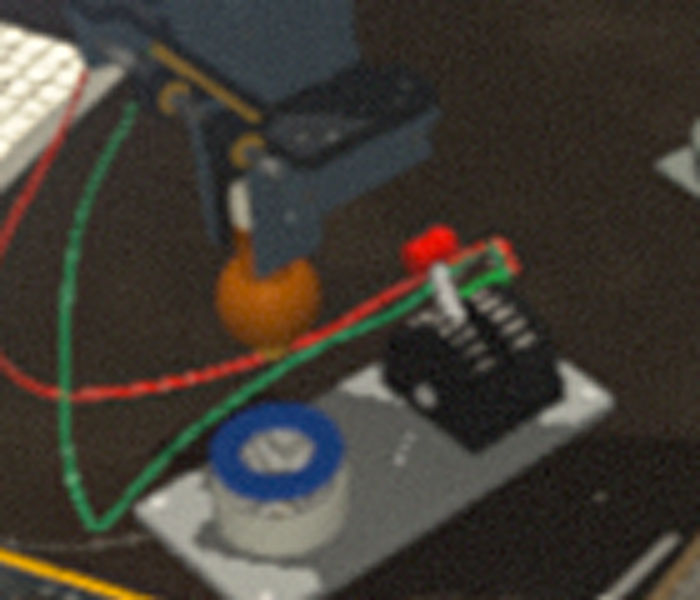

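The ball is directly above the ring, about 1–2 mm off. I'll correct that and lower it to just above the seat.

```bash
python3 -m handwheel '[[[0.05,0.1,-1,0,0,0,1],[0.1,0.15,-2.5,0,0,0,1],[0.1,0.15,-4,0,0,0,1],[0.1,0.15,-5.5,0,0,0,1],[0.1,0.15,-6.8,0,0,0,1],[0.1,0.15,-7.5,0,0,0,1],[0.1,0.15,-7.5,0,0,0,1],[0.1,0.15,-7.5,0,0,0,1]]]'
cat > chk.py <<'E'
from m import *
np.set_printoptions(precision=4,suppress=True)
f=grab('side')
cv2.imwrite('pics/s7.png',cv2.resize(f['frame'][180:290,150:270,::-1],None,fx=5.4,fy=5.4,interpolation=cv2.INTER_CUBIC))
h=hsv(f);H,S,V=h[...,0],h[...,1],h[...,2]
blue=(H>100)&(H<125)&(S>120)&(V>60);print('blue',cen(blue,(185,245,228,285))[:2])
amb=(H>3)&(H<20)&(S>120)&(V>50);print('amb',cen(amb,(185,220,225,275))[:2])
s=manip.get_state();t=s['tcp_pos'];print(t,s['ft_force'],s['wrist_torque'],s['finger_gap'],'ball',proj(f,t-[0,0,.04]))
E
python3 chk.py
```

```text
time: 14.7
tcp_pos: [0.5318, 0.2217, 0.1221]
tool_rot: [[0.274, 0.962, 0.0], [0.962, -0.274, 0.0], [0.0, 0.0, -1.0]]
ft_force: [-0.2, 1.1, -1.3]
finger_gap: 0.277
blue (array([205.2652, 263.0221]), array([192, 254,  27,  16, 181], dtype=int32))
amb (array([203.2021, 251.9233]), array([193, 240,  21,  23, 287], dtype=int32))
[0.532  0.2217 0.1224] [ 0.3167 -0.1543 -2.0652] [-0.0383  0.0525 -0.0066] 0.28049880020978046 ball [[204.2773 250.6977]]
```

```bash
sleep 1
```

```text
(no output)
```

View pics/s7.png

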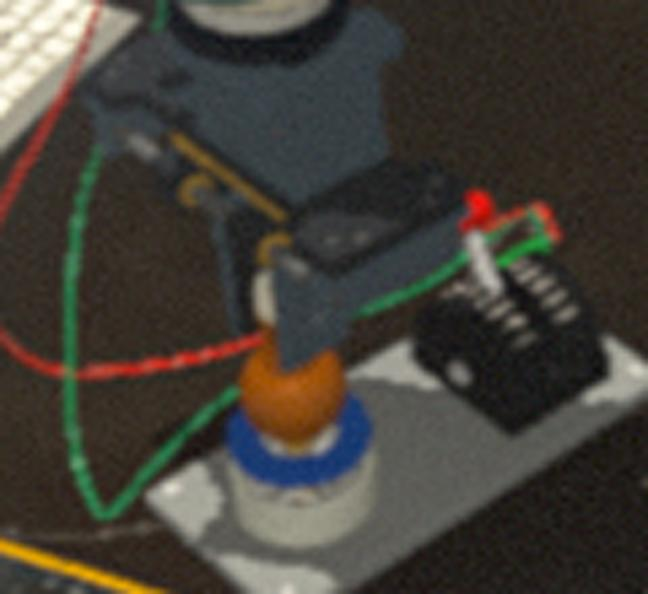

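Run:
```python
from m import *
f=grab('side')
for P in ([.532,.2217,.056],[.532,.2217,.0824],[.5308,.2212,.056]): print(P,proj(f,P))
print(proj(f,[.533,.2217,.0824]),proj(f,[.532,.2227,.0824]))
```

```text
[0.532, 0.2217, 0.056] [[204.9877 258.3526]]
[0.532, 0.2217, 0.0824] [[204.2669 250.7058]]
[0.5308, 0.2212, 0.056] [[205.4907 258.4062]]
[[203.9425 250.5632]] [[204.0261 250.9413]]
```

The ball is about 2 mm too far toward (+x,+y), so I'll shift it back and press in stages, watching the force.

```bash
python3 -m handwheel '[[[-0.06,-0.03,0,0,0,0,1],[-0.12,-0.06,-0.2,0,0,0,1],[-0.12,-0.06,-0.5,0,0,0,1],[-0.12,-0.06,-0.8,0,0,0,1],[-0.12,-0.06,-1.1,0,0,0,1],[-0.12,-0.06,-1.3,0,0,0,1],[-0.12,-0.06,-1.3,0,0,0,1],[-0.12,-0.06,-1.3,0,0,0,1]]]'
python3 chk.py
```

```text
time: 15.6
tcp_pos: [0.5308, 0.221, 0.1092]
tool_rot: [[0.274, 0.962, 0.001], [0.962, -0.274, 0.0], [0.0, 0.001, -1.0]]
ft_force: [2.0, -2.1, 3.8]
finger_gap: 0.28
blue (array([204.9337, 264.741 ]), array([192, 256,  27,  15, 166], dtype=int32))
amb (array([203.9848, 255.5247]), array([194, 243,  21,  22, 263], dtype=int32))
[0.5307 0.221  0.1092] [ 1.2444 -1.1409  4.3342] [-0.3594 -0.2796 -0.0725] 0.28216159281825415 ball [[205.2021 254.5735]]
```

```bash
sleep 1
```

```text
(no output)
```

View pics/s7.png

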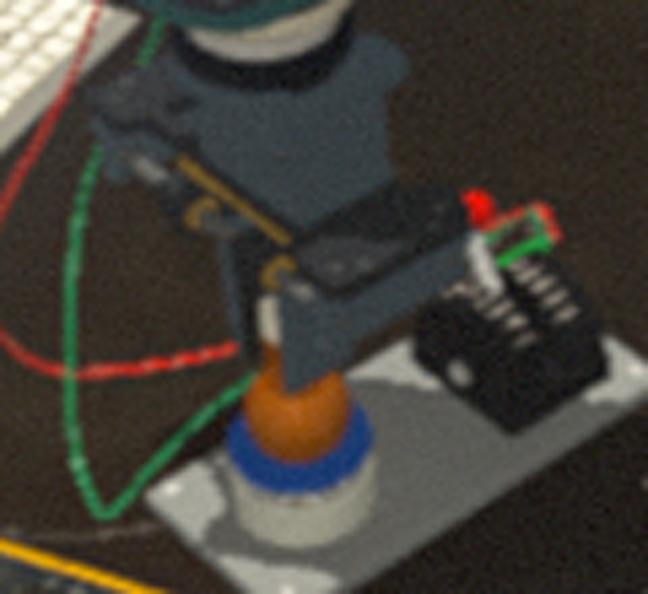

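```bash
python3 -m handwheel '[[[0.03,-0.03,-0.2,0,0,0,1],[0.05,-0.05,-0.4,0,0,0,1],[0.05,-0.05,-0.6,0,0,0,1],[0.05,-0.05,-0.8,0,0,0,1],[0.05,-0.05,-0.9,0,0,0,1],[0.05,-0.05,-0.9,0,0,0,1],[0.05,-0.05,-0.9,0,0,0,1]]]'
python3 chk.py
```

```text
time: 16.35
tcp_pos: [0.5311, 0.2207, 0.1002]
tool_rot: [[0.274, 0.962, 0.0], [0.962, -0.274, 0.0], [0.0, 0.0, -1.0]]
ft_force: [0.1, 1.6, 8.8]
finger_gap: 0.277
blue (array([205.6039, 267.0649]), array([193, 258,  26,  15, 154], dtype=int32))
amb (array([204.2239, 258.1622]), array([195, 246,  20,  22, 259], dtype=int32))
[0.5311 0.2207 0.1002] [-0.6735  0.4053  8.5067] [-0.016   0.1994  0.0009] 0.2833412358581417 ball [[205.3931 257.0327]]
```

```bash
python3 -m handwheel '[[[0,0,-0.1,0,0,0,1],[0,0,-0.15,0,0,0,1],[0,0,-0.15,0,0,0,1],[0,0,-0.15,0,0,0,1]]]'
python3 -m handwheel '[[[0,0,-0.05,0,0,0,1],[0,0,-0.1,0,0,0,1],[0,0,-0.1,0,0,0,1],[0,0,-0.1,0,0,0,1]]]'
python3 chk.py
```

```text
time: 16.8
tcp_pos: [0.5313, 0.2207, 0.0989]
tool_rot: [[0.274, 0.962, 0.001], [0.962, -0.274, 0.0], [0.001, 0.0, -1.0]]
ft_force: [0.6, 0.6, 10.9]
finger_gap: 0.278
time: 17.2
tcp_pos: [0.5316, 0.2208, 0.0986]
tool_rot: [[0.274, 0.962, 0.001], [0.962, -0.274, 0.001], [0.001, 0.001, -1.0]]
ft_force: [-4.1, -0.2, 22.5]
finger_gap: 0.279
blue (array([205.8961, 267.5   ]), array([193, 258,  26,  16, 154], dtype=int32))
amb (array([204.2539, 258.6406]), array([195, 247,  20,  21, 256], dtype=int32))
[0.5315 0.2208 0.0986] [-4.0137 -0.9523 22.132 ] [-0.2149  0.9602 -0.0056] 0.28032791729837525 ball [[205.2667 257.4685]]
```

```bash
sleep 1
```

```text
(no output)
```

View pics/s7.png

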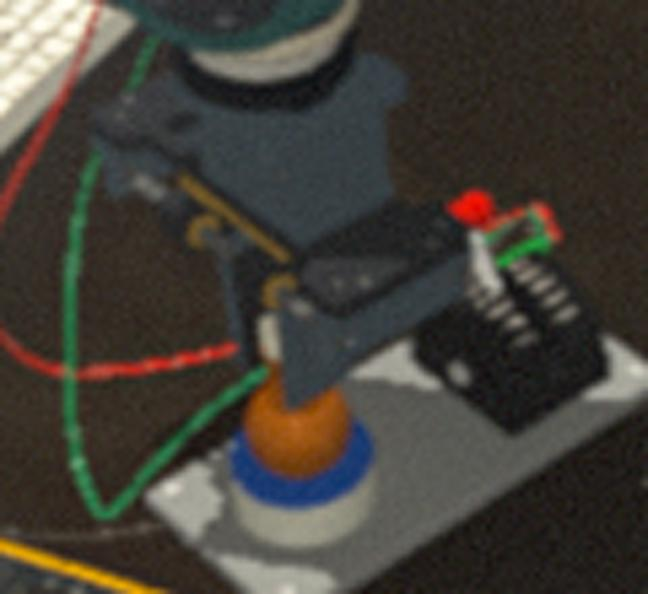

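The ring has bottomed on the collar: the force stepped from 11 to 22 N. I'll ease off slightly, hold, then check the lever again.

```bash
python3 -m handwheel '[[[0,0,0.05,0,0,0,1],[0,0,0.05,0,0,0,1],[0,0,0.05,0,0,0,1],[0,0,0.05,0,0,0,1],[0,0,0.05,0,0,0,1],[0,0,0.05,0,0,0,1]]]'
python3 chk.py; python3 lev.py
```

```text
time: 17.85
tcp_pos: [0.5314, 0.2208, 0.0987]
tool_rot: [[0.274, 0.962, 0.001], [0.962, -0.274, 0.001], [0.001, 0.001, -1.0]]
ft_force: [-1.7, -1.4, 16.1]
finger_gap: 0.278
blue (array([205.6962, 267.4747]), array([193, 258,  26,  16, 158], dtype=int32))
amb (array([204.2392, 258.6627]), array([195, 247,  20,  21, 255], dtype=int32))
[0.5314 0.2208 0.0987] [-1.845  -0.0013 15.4863] [-0.0947  0.5463 -0.0134] 0.2787762157816716 ball [[205.3301 257.4388]]
grip px [238.2    184.2857] [233 180  11   9  70]
lever [ 0.4933 -0.0003]
green [245.2973 194.    ] [240 191  11   7  37]
grip side [238.3509 218.3509] [233 215  14   8  57]
lever side [ 0.4455 -0.0061]
```

```bash
sleep 1
```

```text
(no output)
```

View pics/top_l.png

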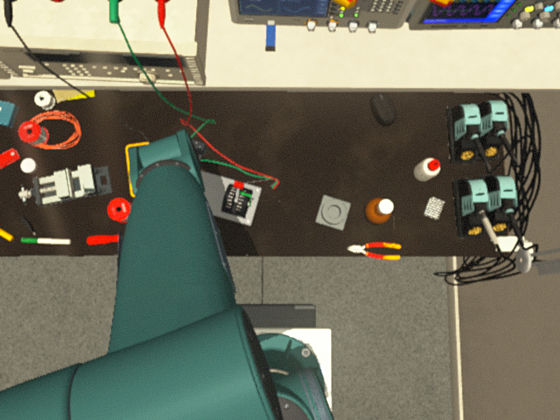

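View pics/l2.png

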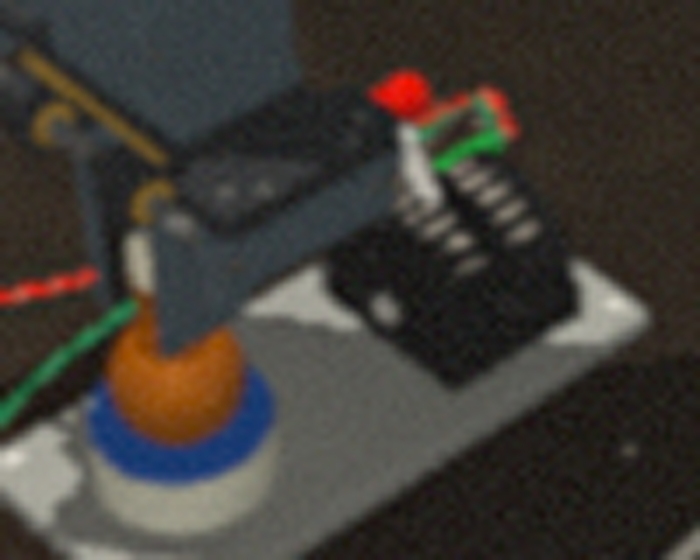

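```bash
python3 -c "
from cell import manip
print(manip.sign_off()); s=manip.get_state(); print(s['time'],s['tcp_pos'],s['ft_force'])"
```

```text
the job is handed in; nothing more can be done
None
the job is handed in; nothing more can be done
```

I turned the lever to the green pointer, correcting it once. I then moved the flask from its parking ring to the blue ring and pressed it onto the collar. I handed the job in at about 18 s, still holding the flask down.

**Lever:** the last top view reads 0.49 rad against about 0.45 for the pointer, inside the 0.1 limit. The side view reads 0.45, but the gripper partly hid the grip there. My earlier side readings were lower (0.40), probably because a red cable behind the grip disturbed them.

**Flask:** the upward force rose from about 11 N to 22 N over the last millimetre, which I took as the ring reaching the collar. I eased off to about 16 N. The tool height of 98.7 mm fits the ring being the full 14 mm down. The gripper is still closed on the neck (25 mm opening), the flask stands upright, and the ball looks centred to within about 2 mm.

**Bystanders:** I touched nothing else. In the last top view the spool, heatsink and bottle were where they started. The arm hid the blue screwdriver in that view, so I could not check it at the end. The system gives no verdict.

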